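Shut the dish reader and hold its camera mast at the second stop

TASK

The culture dish is loaded: push the dish reader's drawer fully shut, then press the telescope release button all the way down, and then take the camera mast by its knob, pull it up past the first stop to the second stop and hold it there for the picture. The program finishes while the gripper is still holding the mast fully extended, because it sinks back when let go. Leave the glassware and the other things on the worktop where they stand.

Things in the scene. Friction and masses are not known exactly. Their poses are not given: they have to be found in the camera images.
- reader: the dish reader, a low white housing with an aluminium top, fixed to the worktop: 155 mm deep (x), 210 mm wide (y), 72 mm high, walls 6 mm. Origin on the worktop; the housing spans x -70 to +85 mm and y -105 to +105 mm of its frame. z is up, and the drawer front faces its -x. A square grey viewing window lies in its top at x -15, y 0. Everything below given in the reader's frame turns with it.
- drawer (a joint): how far the drawer is out of the reader, in m: 0 fully shut, 0.085 fully out. It slides along the reader's x (out towards -x); rubs with about 1.5 N and stays where it is left. A round culture dish sits in it.
- drawer_knob (a point): centre of the flat front face of the drawer's steel knob (28 mm diameter, 16 mm proud of the drawer front, 38 mm above the worktop). It moves with the drawer; shut, it lies at x -94, y 0 in the reader's frame. The drawer front is 190 mm wide and spans 10 to 62 mm above the worktop. Push it towards the reader's +x.
- release (a joint): how far the telescope release button is pressed, in m: 0 up, 0.008 all the way down. Needs about 4 N, moves straight down, and stays down by itself when pressed. Until it is down a bolt locks the mast; more than about 5 mm frees it.
- button_top (a point): centre of the top of the release button: a round black button, 26 mm diameter, on a 42 mm square grey block, at x 45, y -70 in the reader's frame; its top is 104 mm above the worktop when up, 96 mm when down (the block's top is at 92 mm).
- mast_height (a joint): how far the telescoping camera mast is pulled up, in m: 0 fully in, first stop a click at about 0.045 to 0.055 (pulling through it takes about 8 N on top of the weight of about 4 N), second stop the hard upper end at 0.100. Moves straight up and does not turn. From the second stop it sinks back under its own weight when let go.
- mast_grip (a point): the middle of the grip of the mast's knob, on the mast's axis, at x 45, y 65 in the reader's frame, 184 mm above the worktop when the mast is in; it rises with the mast. The knob is an upright round grey plastic neck, 24 mm diameter, free from 26 mm below to 22 mm above this point, with an aluminium rim of 36 mm diameter and 8 mm height on top of it.
- mast: the moving mast: steel tube, camera, arm, collar and knob in one piece; its origin lies on the mast's axis at worktop height when the mast is in, and rises with it; z is up. Below the knob's neck an aluminium arm (top 152 to 158 mm above the worktop with the mast in) reaches 88 mm to the camera, a grey cylinder of 42 mm diameter over the window at x -15, y 0, its lens 100 mm and its top 158 mm above the worktop.
- beaker_a: glass beaker, 62 mm diameter, 75 mm high, beside the reader's front; origin under its centre; leave it alone.
- beaker_b: smaller glass beaker, 52 mm diameter, 60 mm high, behind the reader; origin under its centre; leave it alone.
- dish_a: closed culture dish, 90 mm diameter, 15 mm high, beside the reader's front; origin under its centre; leave it alone.
- dish_b: a second such culture dish, behind the reader; leave it alone.
- flask_a: stoppered glass reagent bottle, 84 mm diameter, 166 mm high, to the left (+y) of the reader; origin under its centre; leave it alone.
- flask_b: stoppered glass reagent bottle, 62 mm diameter, 131 mm high, to the right (-y) of the reader; origin under its centre; leave it alone.
- spoon: steel spoon, 170 mm long, lying on the worktop on the right; leave it alone.

How it is judged:
By the outcome, as a careful person would: the job done as asked, in the order asked, and still so for the second after the job is handed in, while the arm keeps its last pose, push and grip.
It also fails if it takes over 56 s, if anything falls off the work surface, if the arm or the gripper's body presses on something with over 40 N, if the wrist force passes 120 N, or if a joint passes its speed limit or range.

ROBOT

A 6-joint arm with a two-finger parallel gripper is mounted at the origin on the work surface. World frame = base frame: x ahead of the robot, y to its left, z up, the work surface at z = 0. Lengths are in m, angles in rad, forces in N, time in s.
With the tool pointing down it reaches from about 0.275 to 0.775 m from the base axis. Payload 14.6 kg.
Tool frame: the origin (TCP) lies midway between the tips of the shut fingers; the grasp point (between the pads) lies 19 mm behind it; z points along the fingers, y is the line along which they close (so a half turn about z gives the same grasp; the last joint's range is limited). The gripper opens to 85 mm and grips with 20 to 120 N. Pads are 22 mm wide; open, the fingers measure 114 mm over their backs; the gripper's body (76 mm by 85 mm) begins 54 mm behind the grasp point. The pads swing forward as they close: fully open they stand 13 mm farther back than shut.
Start: joints at [-1.435, 0.263, -0.048, 1.259, 0, 1.415], TCP at [0.151, -0.503, 0.231] pointing down, gripper open.
Joint ranges: [-2.65, 2.65], [-0.89, 1.7], [-1.18, 1.37], [-2.13, 2.11], [-1.35, 1.29], [-3.14, 3.14]. Speed limits (rad/s): [1.89, 1.89, 2.57, 2.79, 3.14, 3.14].

INTERFACE

Orientations are given as a rotation vector (axis times angle).
In Python, from cell import robot, optics, ticket gives the robot as it stands.
- The arm moves only by the shell command python3 -m jog 'ROWS' [FORCE]. ROWS is JSON, a list of rows, each a list of 3 entries, a list of its own where there are three numbers: the shift along the tool's x, y, z in m, then the turn, a rotation vector about the tool's x, y, z in degrees, then the closure, from 0 (fully open) to 1 (shut). In form: [[[dx, dy, dz], [ax, ay, az], fingers], ...]. A call has 1 to 10 rows; each row shifts and turns the commanded pose from where the row before left it, along the tool's axes as they then stand; what a row does not reach is not made up. A row lasts 1/12 s, in which the tool goes at most 41.7 mm and 7.16 degrees, less where a joint would pass 70% of its speed; a pose out of reach is approached as far as the arm can. A call with a gripper value outside its range is refused whole. The fingers move at their own pace and stop on an object; FORCE is the grip in N (left out, the last holds). Time passes only in rows, so rows that do not move let the fingers close. It gives the time, the measured TCP pose, the force, the opening and the grip force at its end, in the units of the state.
- robot.read_state(): the state, without advancing time (a new reading comes with each control period).
- optics.read_camera(name): name is "scene" or "side" or "wrist"; returns (picture, depth): 480x640x3 uint8, blue, green, red; 480x640 float32, m along the optical axis (not along the pixel's ray), 0 where there is no reading.
- optics.get_calibration(name): a dict with "K" (3x3 intrinsics, pixels), "k1" (the pictures are not rectified: a ray, as slopes to the right and down, at radius r is drawn at 1 + k1 r^2 times it, then the intrinsics apply), "extrinsics" (4x4, takes a point from world to camera coordinates); the wrist camera has in their place "mount" (4x4, takes a point from camera to tool coordinates, whose origin is the TCP and whose axes are the flange's). Camera axes: x right, y down, z forward; pixel columns grow to the right and rows downward; lengths in m; the calibration is good to about 2 mm. A picture is of the moment at which its call begins: read the wrist's pose just before it. get_calibration takes no time and is no camera call.
- ticket.close_job(): hands the job in; it is judged then, once.
The state is a dict: "t": time; "joints": joint angles; "joint_velocities": joint speeds; "effort": joint torques, N m; "eef_pos": TCP position; "eef_rot": TCP orientation; "wrist_force": force on the tool from outside, world axes, zero at the start; "wrist_torque": the same for the moment, N m; "gripper_width": finger opening in m; "gripper_force": force on a finger pad.
Only numpy, scipy, OpenCV 4.12 (cv2) and the standard library are available. Lean on these libraries where they do the work, as an engineer would, in place of code of your own. Each camera call takes 0.05 s, during which the arm holds its last target. There are 200 camera calls.

## Working session

There is one attempt and no reset: what is moved stays moved. The work goes in short steps, Python scripts to look and compute and a shell command to move; the robot and the scene stay as the last step left them, time stands still between calls to the robot, and variables do not carry over. Pictures are saved under pics/ and viewed, at most 10 in all, crops included, and the job is handed in when it is done.

```bash
ls; mkdir -p pics; python3 - <<'E'
from cell import robot, optics
import cv2, numpy as np
s=robot.read_state(); print({k:np.round(v,3).tolist() for k,v in s.items()})
for n in ["scene","side"]:
    p,d=optics.read_camera(n); cv2.imwrite(f"pics/{n}.png",p); np.savez(f"pics/{n}.npz",p=p,d=d)
    c=optics.get_calibration(n); print(n,{k:np.round(v,4).tolist() for k,v in c.items()})
c=optics.get_calibration("wrist"); print({k:np.round(v,4).tolist() for k,v in c.items()})
E
```

```text
pics
{'t': 0.0, 'joints': [-1.435, 0.264, -0.049, 1.259, 0.0, 1.415], 'joint_velocities': [-0.002, 0.001, 0.001, 0.001, 0.0, -0.001], 'effort': [0.008, -63.762, 38.455, 0.014, 0.0, 0.0], 'eef_pos': [0.15, -0.503, 0.231], 'eef_rot': [-3.107, -0.455, -0.0], 'wrist_force': [0.815, 0.261, -0.672], 'wrist_torque': [-0.031, 0.037, 0.019], 'gripper_force': 0.0, 'gripper_width': 0.085}
scene {'K': [[513.013, 0.0, 324.7975], [0.0, 513.013, 242.9768], [0.0, 0.0, 1.0]], 'k1': -0.0144, 'extrinsics': [[-0.7527, 0.6582, 0.0118, 0.4603], [0.4906, 0.5728, -0.6566, -0.1709], [-0.439, -0.4885, -0.7541, 1.7508], [0.0, 0.0, 0.0, 1.0]]}
side {'K': [[583.0424, 0.0, 313.7751], [0.0, 583.0424, 233.6932], [0.0, 0.0, 1.0]], 'k1': -0.1047, 'extrinsics': [[0.8966, -0.4424, 0.0182, -0.5576], [-0.2952, -0.628, -0.7201, 0.2247], [0.33, 0.6402, -0.6937, 1.5396], [0.0, 0.0, 0.0, 1.0]]}
{'K': [[355.3667, 0.0, 319.6263], [0.0, 355.3667, 235.8733], [0.0, 0.0, 1.0]], 'k1': 0.0142, 'mount': [[0.0005, -0.9574, -0.2888, 0.0744], [1.0, 0.0006, -0.0003, 0.0002], [0.0005, -0.2888, 0.9574, -0.1422], [0.0, 0.0, 0.0, 1.0]]}
```

View pics/scene.png

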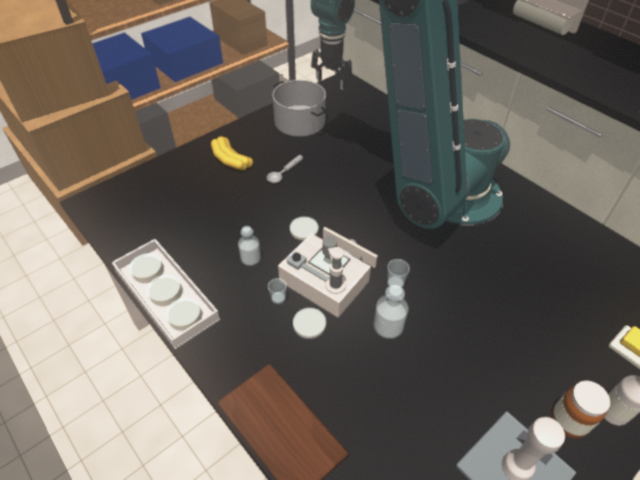

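View pics/side.png

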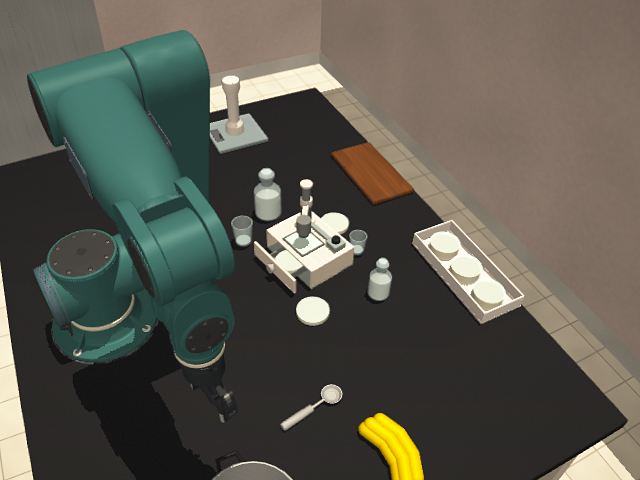

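The scene view shows the reader near (325,272): button about (297,260), mast about (336,255), drawer open towards (350,245). In the side view the button is near (336,240), the mast knob near (306,185) and the drawer front near (275,267). I'll enlarge both.

```bash
python3 - <<'E'
import cv2, numpy as np
a=np.load("pics/scene.npz")["p"][215:325,265:390]; b=np.load("pics/side.npz")["p"][170:300,240:370]
r=lambda i:cv2.resize(i,(400,int(i.shape[0]*400/i.shape[1])),interpolation=cv2.INTER_CUBIC)
a,b=r(a),r(b);o=np.zeros((400,800,3),np.uint8);o[:a.shape[0],:400]=a[:400];o[:b.shape[0],400:]=b[:400]
cv2.imwrite("pics/crop1.png",o)
E
```

```text
(no output)
```

View pics/crop1.png

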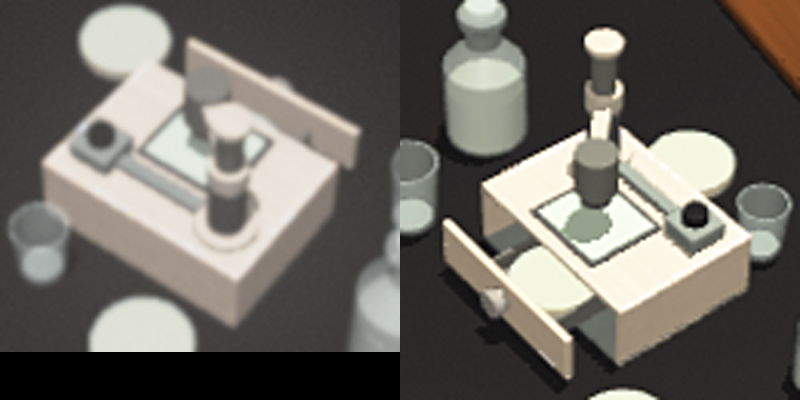

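The crop shows button, rim, housing corners, and drawer with knob clearly in both views. I'll triangulate these, then fit the reader's pose.

```bash
cat > h.py <<'E'
import numpy as np, cv2
from cell import robot, optics
from scipy.optimize import least_squares
from scipy.spatial.transform import Rotation as R
def ext(n,s=None):
    c=optics.get_calibration(n)
    if n!="wrist": return c,c["extrinsics"]
    T=np.eye(4);T[:3,:3]=R.from_rotvec(s["eef_rot"]).as_matrix();T[:3,3]=s["eef_pos"]
    return c,np.linalg.inv(T@c["mount"])
def proj(v,P):  # v=(calib,ext)
    c,E=v; q=np.atleast_2d(P)@E[:3,:3].T+E[:3,3]; a=q[:,:2]/q[:,2:]
    a=a*(1+c["k1"]*(a**2).sum(1,keepdims=True)); return a@c["K"][:2,:2].T+c["K"][:2,2]
def tri(views,px): # least-squares triangulation
    f=lambda P:np.concatenate([(proj(v,P)[0]-p) for v,p in zip(views,px)])
    r=least_squares(f,[.5,0,.1]); return r.x,np.abs(r.fun).max()
E
cat > fit.py <<'E'
from h import *
S=ext("scene");D=ext("side")
sc=lambda u,v:np.array([265+u/3.2,215+v/3.2]); sd=lambda u,v:np.array([240+(u-400)/3.077,170+v/3.077])
sp={"btn":((45,-70,104),sc(100,128)),"rim":((45,65,214),sc(230,120)),"rb":((85,-105,72),sc(43,162)),"lb":((85,105,72),sc(235,278)),"lf":((-70,105,72),sc(338,168)),"rf":((-70,-105,72),sc(150,62))}
dp={"btn":((45,-70,104),sd(695,208)),"rim":((45,65,214),sd(605,40)),"lf":((-70,105,72),sd(483,185)),"rf":((-70,-105,72),sd(617,312)),"rb":((85,-105,72),sd(750,240))}
for k in sp:
    if k in dp: x,e=tri([S,D],[sp[k][1],dp[k][1]]);print(k,x.round(4),e.round(2))
def W(p,q): c,s=np.cos(p[2]),np.sin(p[2]);q=np.array(q)/1000; return np.array([p[0]+c*q[0]-s*q[1],p[1]+s*q[0]+c*q[1],q[2]])
def f(p):
    r=[]
    for v,d in((S,sp),(D,dp)):
        for k,(q,u) in d.items(): r.append(proj(v,W(p,q))[0]-u)
    r.append(proj(D,W(p,(-94-p[3]*1000,0,38)))[0]-sd(492,301))
    return np.concatenate(r)
r=least_squares(f,[.5,0,0,.05]);print(r.x.round(4),np.degrees(r.x[2]).round(2));print(r.fun.round(1))
p=r.x
for n,q in dict(knob=(-94-p[3]*1000,0,38),btn=(45,-70,104),grip=(45,65,184)).items():print(n,W(p,q).round(4))
for n in("scene","side"):
    pass
E
python3 fit.py
```

```text
btn [ 0.6482 -0.0813  0.102 ] 0.14
rim [0.6198 0.0511 0.2106] 0.24
rb [ 0.6931 -0.108   0.0657] 0.23
lf [0.4995 0.066  0.0645] 0.38
rf [ 0.5437 -0.1367  0.0658] 0.14
[ 0.5896 -0.0223  0.2092  0.0405] 11.98
[-0.1 -0.5 -0.4 -0.9 -0.6 -1.  -0.2  0.3 -0.1 -1.6 -0.3 -2.1 -0.1 -0.5
 -0.1 -0.9 -0.5 -1.9  0.4 -0.8  0.2 -1.9 -0.4 -0.7]
knob [ 0.458  -0.0502  0.038 ]
btn [ 0.6481 -0.0814  0.104 ]
grip [0.6201 0.0507 0.184 ]
```

```bash
python3 -m jog '[[[0.02,-0.02,-0.001],[0,0,0],1],[[0.02,-0.02,-0.001],[0,0,0],1],[[0.02,-0.02,-0.001],[0,0,0],1],[[0.02,-0.02,-0.001],[0,0,0],1],[[0.02,-0.02,-0.001],[0,0,0],1],[[0.02,-0.02,-0.001],[0,0,0],1],[[0.02,-0.02,-0.001],[0,0,0],1],[[0.02,-0.02,-0.001],[0,0,0],1],[[0.02,-0.02,-0.001],[0,0,0],1]]' 30
python3 -m jog '[[[0.02,-0.02,-0.001],[0,0,0],1],[[0.02,-0.02,-0.001],[0,0,0],1],[[0.02,-0.02,-0.001],[0,0,0],1],[[0.02,-0.02,-0.001],[0,0,0],1],[[0.02,-0.02,-0.001],[0,0,0],1],[[0.02,-0.02,-0.001],[0,0,0],1],[[0.02,-0.02,-0.001],[0,0,0],1],[[0.02,-0.02,-0.001],[0,0,0],1],[[0.02,-0.01,-0.001],[0,0,4.7],1],[[0,0,0],[0,0,0],1]]'
cat >> h.py <<'E'
def shot(name):
    s=robot.read_state(); p,d=optics.read_camera("wrist"); cv2.imwrite(f"pics/{name}.png",p); np.savez(f"pics/{name}.npz",p=p,d=d,pos=s["eef_pos"],rot=s["eef_rot"])
    return s
def togo(target):
    s=robot.read_state(); M=R.from_rotvec(s["eef_rot"]).as_matrix()
    print("shift mm",(1000*M.T@(np.array(target)-s["eef_pos"])).round(1),"yaw tool x",np.degrees(np.arctan2(M[1,0],M[0,0])).round(2),"F",np.round(s["wrist_force"],1),"t",s["t"],"w",s["gripper_width"])
E
python3 -c "
from h import *
s=shot('w1');print(s['eef_pos'],s['joints'])"
```

```text
t: 0.85
eef_pos: [0.2716, -0.2775, 0.2402]
eef_rot: [-3.108, -0.455, 0.0]
wrist_force: [0.0, 0.0, -0.3]
gripper_width: 0.0003
gripper_force: 0.0
t: 1.68
eef_pos: [0.3967, -0.0622, 0.2492]
eef_rot: [-3.124, -0.323, -0.001]
wrist_force: [0.9, 0.4, -0.5]
gripper_width: -0.0
gripper_force: 0.0
[ 0.39672518 -0.06218617  0.24920113] [-3.59592314e-01  4.46289239e-02 -2.70878094e-01  1.25503703e+00
  6.86198855e-04  2.57578571e+00]
```

View pics/w1.png

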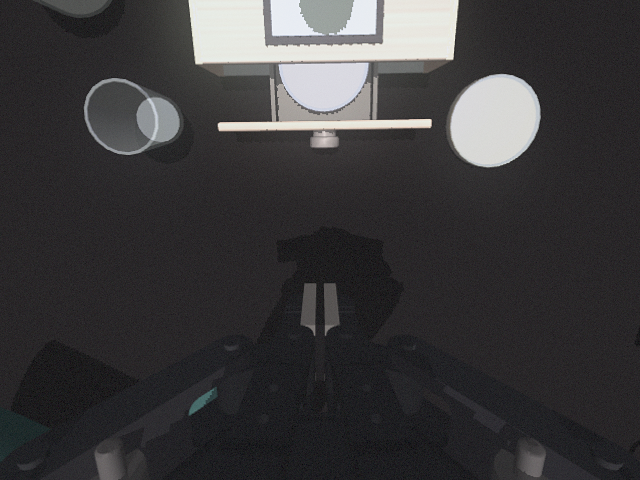

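The wrist view shows the knob at (324,142), the drawer front running from (220,128) to (431,123), and the beaker and dish clear on either side. Next I'll refine the pose with this view.

```bash
cat >> fit.py <<'E'
z=np.load("pics/w1.npz"); V=ext("wrist",dict(eef_pos=z["pos"],eef_rot=z["rot"]))
print("knob side+wrist",tri([D,V],[sd(490,301),(324,147)]))
# wrist features: front top corners of drawer front & housing
wp=[((-70,105,72),(195,63)),((-70,-105,72),(455,58))]
dw=[(95,(219.5,129)),(-95,(431.5,125))]
def f2(p):
    r=[f(p)]
    for q,u in wp:r.append(2*(proj(V,W(p,q))[0]-u))
    for y,u in dw:r.append(2*(proj(V,W(p,(-78-p[3]*1000,y,62)))[0]-u))
    return np.concatenate(r)
r=least_squares(f2,r.x,loss="soft_l1");p=r.x;print(p.round(4),np.degrees(p[2]).round(2),f2(p)[-8:].round(1))
for n,q in dict(knob=(-94-p[3]*1000,0,38),shut=(-94,0,38),btn=(45,-70,104),grip=(45,65,184),cam=(-15,0,158)).items():print(n,W(p,q).round(4),proj(V,W(p,q))[0].round(0))
np.save("pose.npy",p)
def back(n,u,zz):
    v=ext(n);return least_squares(lambda q:proj(v,[q[0],q[1],zz])[0]-u,[.5,0]).x.round(3)
print("flask_a",tri([S,D],[(397,291),(266,172)]),"flask_b",tri([S,D],[(247,231),(383,262)]))
E
python3 fit.py | tail -12
```

```text
-0.1 -0.9 -0.5 -1.9  0.4 -0.8  0.2 -1.9 -0.4 -0.7]
knob [ 0.458  -0.0502  0.038 ]
btn [ 0.6481 -0.0814  0.104 ]
grip [0.6201 0.0507 0.184 ]
knob side+wrist (array([ 0.45414387, -0.05437924,  0.04086425]), np.float64(0.4728819775683064))
[ 0.5902 -0.0239  0.2241  0.0435] 12.84 [ 0.6  0.1 -3.2 -0.  -4.   0.   1.7  0.1]
knob [ 0.4561 -0.0545  0.038 ] [325. 145.]
shut [ 0.4985 -0.0448  0.038 ] [324.  96.]
btn [ 0.6496 -0.0822  0.104 ] [ 434. -155.]
grip [0.6196 0.0494 0.184 ] [ 165. -299.]
cam [ 0.5755 -0.0273  0.158 ] [324. -82.]
flask_a (array([0.55981972, 0.21021405, 0.15766111]), np.float64(0.7289489102537345)) flask_b (array([ 0.70837256, -0.23123065,  0.11911884]), np.float64(0.6075356768911035))
```

```bash
python3 -m jog '[[[0,0,0],[0,0,-7],1],[[0,0,0],[0,0,-7],1],[[0,0,0],[0,0,-7],1],[[0,0,0],[0,0,-7],1],[[0,0,0],[0,0,-7],1],[[0,0,0],[0,0,-7],1],[[0,0,0],[0,0,-7],1],[[0,0,0],[0,0,-7],1],[[0,0,0],[0,0,-7],1],[[0,0,0],[0,0,-7],1]]' >/dev/null
python3 -m jog '[[[0,0,0],[0,0,-7],1],[[0,0,0],[0,0,-7],1],[[0,0,0],[0,0,-7],1],[[0,0,0],[0,0,-7],1],[[0,0,0],[0,0,-7],1],[[0,0,0],[0,0,-7],1],[[0,0,0],[0,0,-7],1],[[0,0,0],[0,0,-7],1],[[0,0,0],[0,0,-7],1],[[0,0,0],[0,0,-7],1]]'
python3 -m jog '[[[0,0,0],[0,0,-7],1],[[0,0,0],[0,0,-7],1],[[0,0,0],[0,0,-7],1],[[0,0,0],[0,0,-7],1],[[0,0,0],[0,0,-7],1],[[0,0,0],[0,0,-5.5],1],[[0,0,0],[0,0,0],1]]'
```

```text
t: 3.4
eef_pos: [0.3944, -0.0651, 0.2491]
eef_rot: [-0.751, -3.05, 0.0]
wrist_force: [-0.2, -0.7, -0.6]
gripper_width: -0.0002
gripper_force: 0.0
t: 3.98
eef_pos: [0.3945, -0.065, 0.2491]
eef_rot: [0.349, -3.122, -0.0]
wrist_force: [0.5, -0.9, 0.1]
gripper_width: -0.0
gripper_force: 0.0
```

```bash
python3 -c "
from h import *
togo([0.417,-0.0630,0.029])"
```

```text
shift mm [-22.5  -3.  220.1] yaw tool x -167.26 F [ 0.5 -0.9  0.1] t 3.9833 w -3.814503205053279e-05
```

```bash
python3 -m jog '[[[-0.004,-0.001,0.035],[0,0,0],1],[[-0.004,-0.001,0.035],[0,0,0],1],[[-0.004,-0.001,0.035],[0,0,0],1],[[-0.004,0,0.035],[0,0,0],1],[[-0.003,0,0.035],[0,0,0],1],[[-0.003,0,0.025],[0,0,0],1],[[0,0,0.02],[0,0,0],1],[[0,0,0],[0,0,0],1]]'
python3 -c "
from h import *
togo([0.456,-0.0540,0.029]); p,d=optics.read_camera('side'); cv2.imwrite('pics/s2.png',cv2.resize(p[150:330,180:420],(800,600),interpolation=2))"
```

```text
t: 4.65
eef_pos: [0.4149, -0.0623, 0.0264]
eef_rot: [0.336, -3.119, -0.003]
wrist_force: [-2.0, 0.9, -0.2]
gripper_width: -0.0
gripper_force: 0.0
shift mm [-41.9  -0.6  -2.7] yaw tool x -167.72 F [-2.   0.9 -0.2] t 4.65 w -2.9319979033195956e-05
```

View pics/s2.png

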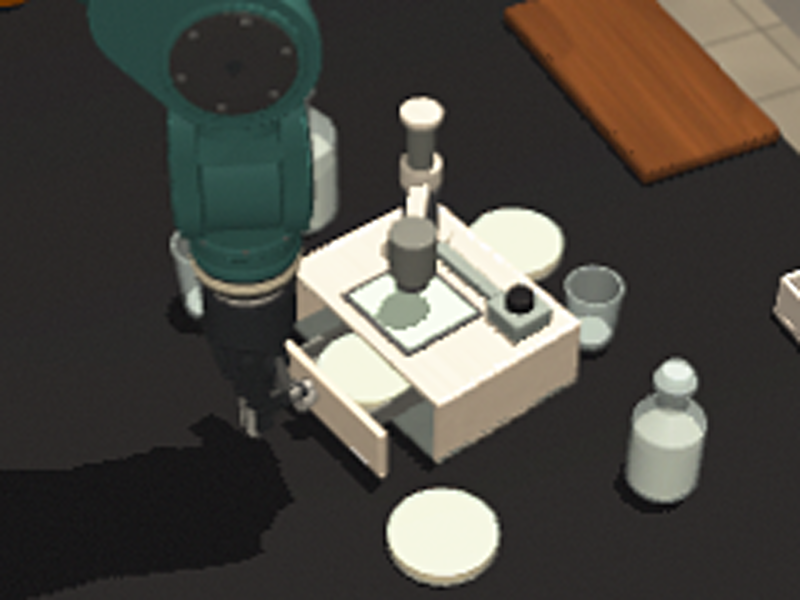

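The gripper stands in front of the knob (knob at 300,393; fingers at 250,420) and is lined up. Pushing now.

```bash
python3 -m jog '[[[-0.008,0,0],[0,0,0],1],[[-0.008,0,0],[0,0,0],1],[[-0.006,0,0],[0,0,0],1],[[-0.006,0,0],[0,0,0],1],[[-0.005,0,0],[0,0,0],1],[[-0.005,0,0],[0,0,0],1],[[-0.005,0,0],[0,0,0],1],[[-0.005,0,0],[0,0,0],1]]'
python3 -m jog '[[[-0.005,0,0],[0,0,0],1],[[-0.005,0,0],[0,0,0],1],[[-0.004,0,0],[0,0,0],1],[[-0.003,0,0],[0,0,0],1],[[0,0,0],[0,0,0],1]]'
```

```text
t: 5.37
eef_pos: [0.4644, -0.0521, 0.0293]
eef_rot: [0.341, -3.123, -0.0]
wrist_force: [-1.8, -0.0, 0.2]
gripper_width: 0.0001
gripper_force: 0.9
t: 5.78
eef_pos: [0.4813, -0.0485, 0.0292]
eef_rot: [-0.341, 3.123, 0.0]
wrist_force: [-0.3, 0.4, -0.5]
gripper_width: 0.0
gripper_force: 0.0
```

```bash
python3 -m jog '[[[-0.003,0,0],[0,0,0],1],[[-0.002,0,0],[0,0,0],1],[[0,0,0],[0,0,0],1]]'; python3 -m jog '[[[-0.002,0,0],[0,0,0],1],[[-0.001,0,0],[0,0,0],1],[[0,0,0],[0,0,0],1]]';python3 -m jog '[[[-0.001,0,0],[0,0,0],1],[[-0.001,0,0],[0,0,0],1],[[0,0,0],[0,0,0],1]]'
```

```text
t: 6.03
eef_pos: [0.4859, -0.0475, 0.0293]
eef_rot: [-0.341, 3.123, 0.0]
wrist_force: [0.1, 1.2, -0.6]
gripper_width: -0.0003
gripper_force: 0.0
t: 6.28
eef_pos: [0.4864, -0.0472, 0.0291]
eef_rot: [0.34, -3.119, 0.002]
wrist_force: [-14.0, -5.5, 9.5]
gripper_width: 0.0004
gripper_force: 7.1
t: 6.53
eef_pos: [0.4864, -0.0471, 0.0289]
eef_rot: [0.339, -3.116, 0.003]
wrist_force: [-25.1, -9.6, 19.2]
gripper_width: 0.0001
gripper_force: 13.2
```

```bash
python3 -m jog '[[[0.01,0,0],[0,0,0],1],[[0.015,0,0],[0,0,0],1],[[0.02,0,-0.01],[0,0,0],1],[[0.0,0,-0.03],[0,0,0],1],[[0.0,0,-0.035],[0,0,0],1],[[0.0,0,-0.035],[0,0,0],1],[[0.0,0,-0.035],[0,0,0],1],[[0.0,0,-0.035],[0,0,0],1],[[0.0,0,-0.035],[0,0,0],1],[[0,0,-0.025],[0,0,0],1]]'
python3 -c "
from h import *
s=shot('w2');p,d=optics.read_camera('side'); cv2.imwrite('pics/s3.png',p)
b=cv2.resize(p[165:300,235:385],(400,360),interpolation=2); a=cv2.resize(cv2.imread('pics/w2.png'),(400,300))
o=np.zeros((360,800,3),np.uint8);o[:300,:400]=a;o[:,400:]=b;cv2.imwrite('pics/c3.png',o)
togo([.649,-.082,.27])"
```

```text
t: 7.37
eef_pos: [0.4467, -0.0562, 0.2724]
eef_rot: [-0.341, 3.12, -0.002]
wrist_force: [0.4, 0.0, 1.2]
gripper_width: -0.0
gripper_force: 0.0
shift mm [-190.8  -68.2    4.3] yaw tool x -167.54 F [-0.  -0.1 -0.4] t 7.4667 w 1.0657290220841084e-05
```

View pics/c3.png

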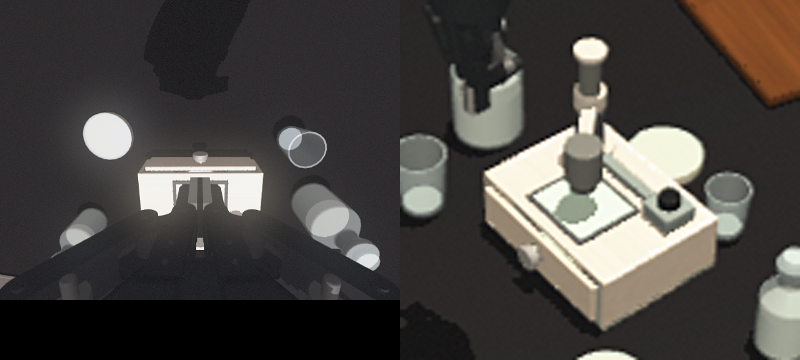

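The drawer front now sits flush against the housing (side crop, knob at 530,254). Next is the button.

```bash
python3 -m jog '[[[-0.024,-0.0085,0],[0,0,0],1],[[-0.024,-0.0085,0],[0,0,0],1],[[-0.024,-0.0085,0],[0,0,0],1],[[-0.024,-0.0085,0],[0,0,0],1],[[-0.024,-0.0085,0],[0,0,0],1],[[-0.024,-0.0085,0],[0,0,0],1],[[-0.024,-0.0085,0.01],[0,0,0],1],[[-0.023,-0.0085,0.03],[0,0,0],1],[[0,0,0.04],[0,0,0],1],[[0,0,0.04],[0,0,0],1]]'
python3 -m jog '[[[0,0,0.02],[0,0,0],1],[[0,0,0.01],[0,0,0],1],[[0,0,0],[0,0,0],1]]'
python3 -c "
from h import *
p,d=optics.read_camera('side'); q,d=optics.read_camera('scene')
o=np.hstack([cv2.resize(p[180:290,260:370],(400,400),interpolation=2),cv2.resize(q[200:310,250:360],(400,400),interpolation=2)]);cv2.imwrite('pics/c4.png',o)
togo([.649,-.082,.104])"
```

```text
t: 8.3
eef_pos: [0.6487, -0.0815, 0.1467]
eef_rot: [-0.341, 3.122, -0.0]
wrist_force: [0.4, -0.4, -1.3]
gripper_width: -0.0
gripper_force: 0.0
t: 8.55
eef_pos: [0.6465, -0.0811, 0.117]
eef_rot: [0.34, -3.12, -0.002]
wrist_force: [-0.7, -0.6, 1.6]
gripper_width: -0.0002
gripper_force: 0.0
shift mm [-0.7 -0.7 16.4] yaw tool x -167.54 F [ 0.7  0.5 -0. ] t 8.65 w -1.9606231091579268e-05
```

View pics/c4.png

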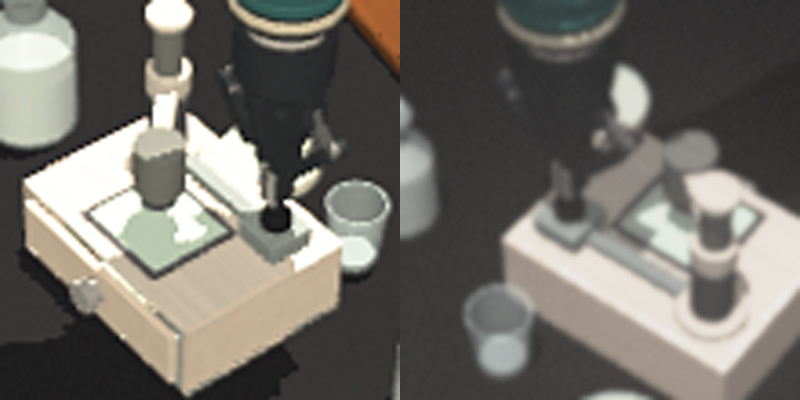

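The shut fingertips stand right over the button in both views (side 272,200; scene 565,190). Pressing.

```bash
python3 -m jog '[[[0,0,0.006],[0,0,0],1],[[0,0,0.005],[0,0,0],1],[[0,0,0.004],[0,0,0],1],[[0,0,0.003],[0,0,0],1],[[0,0,0.002],[0,0,0],1],[[0,0,0],[0,0,0],1]]'; python3 -m jog '[[[0,0,0.002],[0,0,0],1],[[0,0,0],[0,0,0],1]]'; python3 -m jog '[[[0,0,0.002],[0,0,0],1],[[0,0,0],[0,0,0],1]]'
```

```text
t: 9.15
eef_pos: [0.6478, -0.0814, 0.0992]
eef_rot: [-0.341, 3.123, -0.0]
wrist_force: [0.4, 1.1, -0.1]
gripper_width: 0.0005
gripper_force: 0.0
t: 9.32
eef_pos: [0.6477, -0.0814, 0.0972]
eef_rot: [-0.341, 3.123, -0.0]
wrist_force: [-0.7, 0.3, 0.2]
gripper_width: 0.0001
gripper_force: 0.1
t: 9.48
eef_pos: [0.6477, -0.0814, 0.096]
eef_rot: [-0.341, 3.122, -0.001]
wrist_force: [-1.0, -0.2, 7.5]
gripper_width: -0.0001
gripper_force: 4.1
```

```bash
python3 -m jog '[[[0,0,0.001],[0,0,0],1],[[0,0,0.001],[0,0,0],1],[[0,0,0],[0,0,0],1]]'; python3 -m jog '[[[0,0,0.001],[0,0,0],1],[[0,0,0],[0,0,0],1]]'
```

```text
t: 9.73
eef_pos: [0.6479, -0.0814, 0.0957]
eef_rot: [-0.341, 3.121, -0.002]
wrist_force: [-10.0, 2.4, 30.3]
gripper_width: -0.0
gripper_force: 15.3
t: 9.9
eef_pos: [0.6479, -0.0814, 0.0956]
eef_rot: [-0.341, 3.12, -0.002]
wrist_force: [-14.1, 1.2, 40.4]
gripper_width: -0.0001
gripper_force: 20.5
```

Firm stop at z 0.0956, matching "all the way down". Next I lift, open the gripper and move above the mast.

```bash
python3 -m jog '[[[0,0,-0.015],[0,0,0],1],[[0,0,-0.03],[0,0,0],1],[[0,0,-0.035],[0,0,0],0.5],[[0,0,-0.035],[0,0,0],0],[[0,0,-0.035],[0,0,0],0],[[0,0,-0.025],[0,0,0],0],[[0,0,0],[0,0,0],0]]' 60
python3 -c "
from h import *
p=np.load('pose.npy');print(p)
togo([.6198,.0505,.27])
shot('w4');p,d=optics.read_camera('side');q,d=optics.read_camera('scene')
o=np.hstack([cv2.resize(p[170:280,260:370],(400,400),interpolation=2),cv2.resize(q[200:310,250:360],(400,400),interpolation=2)]);cv2.imwrite('pics/c5.png',o)"
```

```text
t: 10.48
eef_pos: [0.6488, -0.0816, 0.2723]
eef_rot: [-0.34, 3.117, -0.004]
wrist_force: [0.9, -1.0, -0.8]
gripper_width: 0.0609
gripper_force: 0.0
[ 0.59016154 -0.02394342  0.22413104  0.04347538]
shift mm [ -0.2 135.2   2. ] yaw tool x -167.54 F [ 0.9 -1.  -0.8] t 10.4833 w 0.060870037761653485
```

View pics/c5.png

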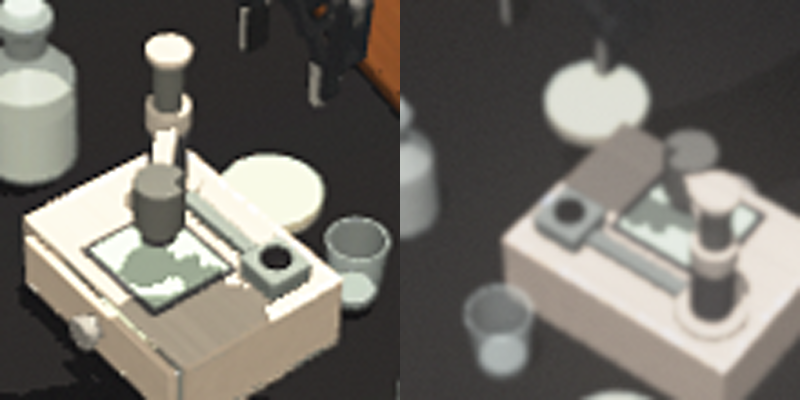

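The button is down in both views (side 275,258; scene 570,210) and the mast's rim is where I triangulated it. Moving above it.

```bash
python3 -m jog '[[[0,0.015,0],[0,0,0],0],[[0,0.025,0],[0,0,0],0],[[0,0.03,0],[0,0,0],0],[[0,0.03,0],[0,0,0],0],[[0,0.02,0],[0,0,0],0],[[0,0.01,0],[0,0,0],0],[[0,0.005,0],[0,0,0],0],[[0,0,0],[0,0,0],0]]'
python3 -c "
from h import *
togo([.6198,.0505,.167])
shot('w5');p,d=optics.read_camera('side');q,d=optics.read_camera('scene');a=cv2.imread('pics/w5.png')
o=np.hstack([cv2.resize(p[130:240,250:360],(260,260),interpolation=2),cv2.resize(q[190:300,270:380],(260,260),interpolation=2),cv2.resize(a[180:480,160:480],(277,260))]);cv2.imwrite('pics/c6.png',o)"
```

```text
t: 11.3
eef_pos: [0.6181, 0.0512, 0.2667]
eef_rot: [0.342, -3.122, -0.0]
wrist_force: [-0.7, -0.7, 0.4]
gripper_width: 0.0851
gripper_force: 0.0
shift mm [-1.6 -1.1 99.7] yaw tool x -167.48 F [-0.7 -0.7  0.4] t 11.3 w 0.08514607939107151
```

View pics/c6.png

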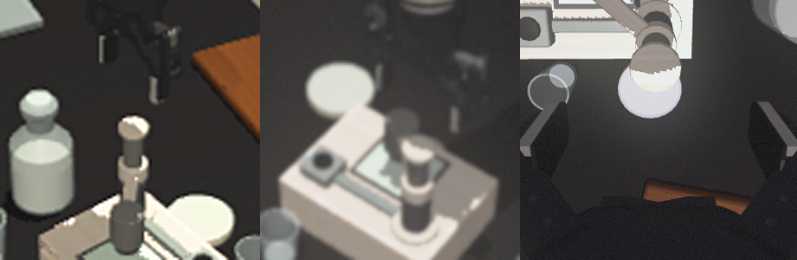

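The mast rim shows at about (316,255) in the wrist picture, midway between the open fingers. I'll check it by triangulating all three views.

```bash
python3 - <<'E'
from h import *
z=np.load("pics/w5.npz");V=ext("wrist",dict(eef_pos=z["pos"],eef_rot=z["rot"]))
S=ext("scene");D=ext("side")
d=z["d"];m=(d[215:300,280:355]>0)&(d[215:300,280:355]<np.nanmin(d[215:300,280:355][d[215:300,280:355]>0])+.02)
ys,xs=np.nonzero(m);c=(280+(xs.min()+xs.max())/2,215+(ys.min()+ys.max())/2);print("depth patch",c,xs.min()+280,xs.max()+280,ys.min()+215,ys.max()+215)
u=(316,253)
print(tri([S,D,V],[(265+230/3.2,215+120/3.2),(306.5,183.3),u]))
print(tri([S,D,V],[(265+230/3.2,215+120/3.2),(306.5,183.3),c]))
E
```

```text
depth patch (np.float64(316.0), np.float64(257.0)) 286 346 228 286
(array([0.61712527, 0.04885042, 0.20849888]), np.float64(0.942414609064997))
(array([0.61899962, 0.04931382, 0.20976469]), np.float64(0.46901771546629334))
```

```bash
python3 -m jog '[[[-0.001,-0.002,0.01],[0,0,0],0],[[0,0,0.02],[0,0,0],0],[[0,0,0.02],[0,0,0],0],[[0,0,0.02],[0,0,0],0],[[0,0,0.015],[0,0,0],0],[[0,0,0.01],[0,0,0],0],[[0,0,0.004],[0,0,0],0],[[0,0,0],[0,0,0],0],[[0,0,0],[0,0,0],0]]'
python3 -m jog '[[[0,0,0],[0,0,0],0.5],[[0,0,0],[0,0,0],0.7],[[0,0,0],[0,0,0],1],[[0,0,0],[0,0,0],1],[[0,0,0],[0,0,0],1],[[0,0,0],[0,0,0],1],[[0,0,0],[0,0,0],1]]' 70
```

```text
t: 12.2
eef_pos: [0.6203, 0.0484, 0.1689]
eef_rot: [-0.34, 3.122, -0.0]
wrist_force: [-0.3, 0.6, 0.1]
gripper_width: 0.0852
gripper_force: 0.0
t: 12.78
eef_pos: [0.6199, 0.0494, 0.1685]
eef_rot: [-0.342, 3.123, 0.002]
wrist_force: [-0.8, 4.8, 1.6]
gripper_width: 0.0308
gripper_force: 91.4
```

```bash
python3 -m jog '[[[0,0,0],[0,0,0],1],[[0,0,0],[0,0,0],1],[[0,0,0],[0,0,0],1]]'
python3 -c "
from h import *
p,d=optics.read_camera('side');q,d=optics.read_camera('scene')
o=np.hstack([cv2.resize(p[140:240,255:355],(400,400),interpolation=2),cv2.resize(q[190:290,280:380],(400,400),interpolation=2)]);cv2.imwrite('pics/c7.png',o)"
```

```text
t: 13.03
eef_pos: [0.6199, 0.0494, 0.1685]
eef_rot: [-0.342, 3.123, 0.002]
wrist_force: [-1.8, 5.1, 1.1]
gripper_width: 0.0305
gripper_force: 91.4
```

View pics/c7.png

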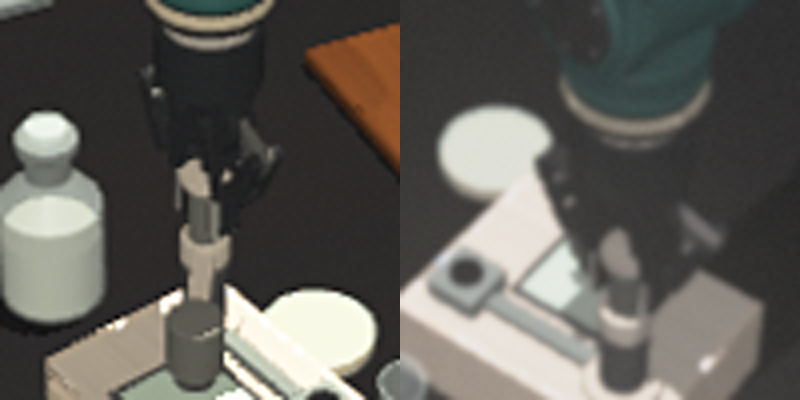

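The fingers stopped at 30.5 mm, which is wider than the 24 mm neck but narrower than the 36 mm rim. Part of the fingers behind the pads is probably touching the rim, so I'll regrip a little lower and compare.

```bash
python3 -m jog '[[[0,0,0],[0,0,0],0.4],[[0,0,0],[0,0,0],0.4],[[0,0,0],[0,0,0],0.4],[[0,0.001,0.003],[0,0,0],0.4],[[0,0,0.003],[0,0,0],0.4],[[0,0,0],[0,0,0],0.4]]' 40
python3 -m jog '[[[0,0,0],[0,0,0],1],[[0,0,0],[0,0,0],1],[[0,0,0],[0,0,0],1],[[0,0,0],[0,0,0],1],[[0,0,0],[0,0,0],1],[[0,0,0],[0,0,0],1]]'
```

```text
t: 13.63
eef_pos: [0.6194, 0.0497, 0.1615]
eef_rot: [0.341, -3.122, -0.0]
wrist_force: [-0.3, -0.0, -0.6]
gripper_width: 0.0516
gripper_force: 0.0
t: 14.13
eef_pos: [0.6197, 0.0494, 0.1624]
eef_rot: [0.341, -3.123, 0.001]
wrist_force: [-2.1, -5.2, 0.7]
gripper_width: 0.031
gripper_force: 35.4
```

The width is nearly the same lower down, so the fingers bear on the rim with the pads beneath it, about 31 mm apart and too narrow for the 36 mm rim to pass. That holds the knob positively. I'll pull gently and watch the force.

```bash
python3 -m jog '[[[0,0,-0.002],[0,0,0],1],[[0,0,-0.002],[0,0,0],1],[[0,0,-0.003],[0,0,0],1],[[0,0,-0.003],[0,0,0],1],[[0,0,0],[0,0,0],1]]'; python3 -m jog '[[[0,0,-0.005],[0,0,0],1],[[0,0,-0.005],[0,0,0],1],[[0,0,-0.005],[0,0,0],1],[[0,0,-0.005],[0,0,0],1],[[0,0,0],[0,0,0],1]]'
python3 - <<'E'
from h import *
# measure rise: compare side images near mast camera (grey cylinder) using template of the pre-lift camera
a=cv2.imread("pics/s3.png");p,d=optics.read_camera("side");cv2.imwrite("pics/s8.png",p)
D=ext("side");P=np.load("pose.npy");c,s=np.cos(P[2]),np.sin(P[2])
w=lambda h:proj(D,[P[0]-.015*c,P[1]-.015*s,h])[0]
print("cam px at h=0,20,30,50,100",[w(.129+h).round(1).tolist() for h in(0,.02,.03,.05,.1)])
u=w(.129).astype(int);t=a[u[1]-8:u[1]+9,u[0]-9:u[0]+10]
r=cv2.matchTemplate(p[u[1]-70:u[1]+20,u[0]-25:u[0]+26],t,cv2.TM_CCOEFF_NORMED);_,m,_,l=cv2.minMaxLoc(r);print(u,m,(u[0]-25+l[0]+9,u[1]-70+l[1]+8))
E
```

```text
t: 14.55
eef_pos: [0.6197, 0.0494, 0.1723]
eef_rot: [0.34, -3.123, 0.001]
wrist_force: [-1.4, -4.6, -4.0]
gripper_width: 0.0309
gripper_force: 36.1
t: 14.97
eef_pos: [0.6197, 0.0494, 0.1927]
eef_rot: [0.341, -3.123, 0.001]
wrist_force: [-0.3, -5.8, -3.2]
gripper_width: 0.0311
gripper_force: 36.1
cam px at h=0,20,30,50,100 [[304.0, 226.1], [304.1, 220.9], [304.1, 218.2], [304.1, 212.8], [304.3, 198.8]]
[304 226] 0.6144547462463379 (np.int64(304), np.int64(220))
```

```bash
python3 -m jog '[[[0,0,-0.005],[0,0,0],1],[[0,0,-0.004],[0,0,0],1],[[0,0,-0.003],[0,0,0],1],[[0,0,-0.003],[0,0,0],1],[[0,0,0],[0,0,0],1]]'; python3 -m jog '[[[0,0,-0.003],[0,0,0],1],[[0,0,-0.002],[0,0,0],1],[[0,0,0],[0,0,0],1]]';  python3 -m jog '[[[0,0,-0.003],[0,0,0],1],[[0,0,-0.003],[0,0,0],1],[[0,0,0],[0,0,0],1]]'; python3 -m jog '[[[0,0,-0.003],[0,0,0],1],[[0,0,-0.003],[0,0,0],1],[[0,0,-0.003],[0,0,0],1],[[0,0,0],[0,0,0],1]]'
```

```text
t: 15.43
eef_pos: [0.6197, 0.0494, 0.2073]
eef_rot: [0.341, -3.123, 0.001]
wrist_force: [-0.6, -4.9, -4.1]
gripper_width: 0.0307
gripper_force: 36.2
t: 15.68
eef_pos: [0.6196, 0.0494, 0.2118]
eef_rot: [0.34, -3.122, 0.001]
wrist_force: [-0.9, -5.8, 0.3]
gripper_width: 0.0306
gripper_force: 36.6
t: 15.93
eef_pos: [0.6197, 0.0495, 0.2182]
eef_rot: [0.341, -3.123, 0.001]
wrist_force: [-0.6, -5.7, -3.4]
gripper_width: 0.0304
gripper_force: 36.7
t: 16.27
eef_pos: [0.6197, 0.0494, 0.2274]
eef_rot: [0.341, -3.123, 0.001]
wrist_force: [-0.4, -5.6, -3.8]
gripper_width: 0.0313
gripper_force: 36.7
```

The first stop was felt at z 0.212 (height about 50 mm) and the mast is past it, still carrying 4 N. On to the second stop.

```bash
python3 -m jog '[[[0,0,-0.005],[0,0,0],1],[[0,0,-0.005],[0,0,0],1],[[0,0,-0.005],[0,0,0],1],[[0,0,-0.005],[0,0,0],1],[[0,0,-0.005],[0,0,0],1],[[0,0,-0.004],[0,0,0],1],[[0,0,-0.002],[0,0,0],1],[[0,0,0],[0,0,0],1]]'; python3 -m jog '[[[0,0,-0.002],[0,0,0],1],[[0,0,0],[0,0,0],1]]' ;python3 -m jog '[[[0,0,-0.002],[0,0,0],1],[[0,0,0],[0,0,0],1]]'
```

```text
t: 16.93
eef_pos: [0.6197, 0.0494, 0.2583]
eef_rot: [0.341, -3.123, 0.001]
wrist_force: [-0.7, -5.0, -2.9]
gripper_width: 0.0312
gripper_force: 36.7
t: 17.1
eef_pos: [0.6197, 0.0494, 0.2601]
eef_rot: [0.341, -3.123, 0.001]
wrist_force: [-0.8, -5.8, -4.2]
gripper_width: 0.0308
gripper_force: 36.7
t: 17.27
eef_pos: [0.6197, 0.0494, 0.2621]
eef_rot: [0.341, -3.122, 0.001]
wrist_force: [0.5, -5.9, -3.3]
gripper_width: 0.0309
gripper_force: 36.7
```

```bash
python3 -m jog '[[[0,0,-0.001],[0,0,0],1],[[0,0,0],[0,0,0],1]]'; python3 -m jog '[[[0,0,-0.001],[0,0,0],1],[[0,0,0],[0,0,0],1]]' ;python3 -m jog '[[[0,0,-0.001],[0,0,0],1],[[0,0,0],[0,0,0],1]]'
```

```text
t: 17.43
eef_pos: [0.6196, 0.0495, 0.2625]
eef_rot: [0.341, -3.122, 0.0]
wrist_force: [0.7, -5.5, -6.1]
gripper_width: 0.0308
gripper_force: 37.2
t: 17.6
eef_pos: [0.6195, 0.0494, 0.2626]
eef_rot: [0.34, -3.12, 0.0]
wrist_force: [2.5, -6.0, -15.3]
gripper_width: 0.0308
gripper_force: 38.0
t: 17.77
eef_pos: [0.6194, 0.0494, 0.2628]
eef_rot: [0.34, -3.119, -0.0]
wrist_force: [4.5, -5.9, -23.1]
gripper_width: 0.0305
gripper_force: 38.5
```

```bash
python3 -m jog '[[[0,0,0.001],[0,0,0],1],[[0,0,0],[0,0,0],1],[[0,0,0],[0,0,0],1],[[0,0,0],[0,0,0],1],[[0,0,0],[0,0,0],1],[[0,0,0],[0,0,0],1],[[0,0,0],[0,0,0],1],[[0,0,0],[0,0,0],1]]'
python3 - <<'E'
from h import *
a=cv2.imread("pics/s3.png");p,d=optics.read_camera("side");cv2.imwrite("pics/s9.png",p)
t=a[218:235,295:314]
r=cv2.matchTemplate(p[150:246,279:330],t,cv2.TM_CCOEFF_NORMED);_,m,_,l=cv2.minMaxLoc(r);print(m,279+l[0]+9,150+l[1]+8,"expected 304,199 at 100 mm")
# button and drawer knob patches vs earlier
for n,(u,v) in dict(knob=(284,261),beakerb=(358,242),flaska=(267,190),dish=(313,311),flaskb=(380,280)).items():
    t=a[v-9:v+10,u-9:u+10];r=cv2.matchTemplate(p[v-15:v+16,u-15:u+16],t,cv2.TM_CCOEFF_NORMED);_,m,_,l=cv2.minMaxLoc(r);print(n,round(m,2),l[0]-6,l[1]-6)
E
```

```text
t: 18.43
eef_pos: [0.6195, 0.0495, 0.2627]
eef_rot: [0.34, -3.121, 0.0]
wrist_force: [2.8, -4.5, -15.0]
gripper_width: 0.031
gripper_force: 37.8
0.6346685290336609 289 197 expected 304,199 at 100 mm
knob 0.93 1 1
beakerb 1.0 0 0
flaska 0.38 -6 -6
dish 0.99 0 0
flaskb 1.0 0 0
```

```bash
python3 -c "
from cell import ticket
print(ticket.close_job())"
```

```text
the job is handed in; nothing more can be done
None
```

The job is handed in at about 18.5 s on the robot's clock: the drawer is shut, the release button is fully down, and the gripper still holds the mast at its second stop (about 100 mm of rise, 15 N pull). The fingers bear on the knob's rim rather than its neck, and the first squeeze there reached 91 N, so I regripped at about 36 N. The last picture check could not confirm the mast's height or flask_a.

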